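Load a centrifuge bucket in order

ROBOT

A 6-joint arm with a two-finger parallel gripper is mounted at the origin on a cart in front of the work surface, level with it; the furniture and walls round the work are solid. World frame = base frame: x ahead of the robot, y to its left, z up, the work surface at z = 0. Lengths are in m, angles in degrees, forces in N, time in s.
With the tool pointing down it reaches from about 0.4 to 0.825 m from the base axis. Payload 7 kg.
Tool frame: the origin (TCP) lies on the centre line of the jaws, within the pads' length; the fingertips stand 11 mm ahead of it and the grasp point (between the pads) lies 8 mm behind it; z points along the fingers, y is the direction in which the jaws open and shut (so a half turn about z gives the same grasp; the last joint's range is limited). The gripper opens to 88 mm and grips with 3 to 60 N. Pads are 19 mm wide; open, the fingers measure 130 mm over their backs; the gripper's body (78 mm by 193 mm) begins 47 mm behind the grasp point.
Start: joints at [90.017, 20.546, 0.682, 0, -70.136, -16.507], TCP at [0.192, 0.647, 0.238] pointing down, gripper open.
Joint ranges: [-176.03, 176.03], [-82.01, 121.73], [-58.28, 71.71], [-173.87, 95.51], [-174.79, -0.11], [-173.66, 173.66]. Speed limits (degrees/s): [136.94, 136.94, 172.46, 180, 180, 180].

INTERFACE

Orientations are given as [roll, pitch, yaw] about the fixed x, y, z axes, in that order (R = Rz(yaw) Ry(pitch) Rx(roll)).
In Python, from plant import ctrl, cams, order gives the robot as it stands.
- The arm moves only by the tool jog_arm, never from a script. Its argument "motion" is a list of rows, each an object with "offset": the shift along the tool's x, y, z in mm, a list of three; "roll": the turn about the tool's z in rad; "hand": the finger opening in mm, from 0 to 87.6. A call has 1 to 20 rows; each row is the pose to reach, as a shift and turn from the pose commanded when the call began, along the tool's axes at that moment; what a row does not reach only later rows make up. A row lasts 1/12 s, in which the tool goes at most 41.7 mm and 7.16 degrees, less where a joint would pass 70% of its speed; a pose out of reach is approached as far as the arm can. A call with a gripper value outside its range is refused whole. The fingers move at their own pace and stop on an object; the grip force is fixed at half the most. Time passes only in rows, so rows that repeat a pose let the fingers close. It gives the time, the measured TCP pose, the force and the opening at its end, in the units of the state.
- ctrl.get_obs(): the state, without advancing time (a new reading comes with each control period).
- cams.snapshot(name): name is "scene" or "top"; returns a dict with "img" (400x640x3 uint8, red, green, blue), "K" (3x3 intrinsics, pixels), "D" ([k1, k2, p1, p2, k3] as OpenCV has them; the pictures are not rectified), "cam_to_world" (4x4, takes a point from camera to world coordinates). Camera axes: x right, y down, z forward; pixel columns grow to the right and rows downward; lengths in m; the calibration is good to about 2 mm. A picture is of the moment at which its call begins. There is no depth.
- order.close_job(): hands the job in, once; it reports no verdict.
The state is a dict: "clock": time; "joint_pos": joint angles; "qvel": joint speeds; "tau": joint torques, N m; "tool_pos": TCP position; "orientation": TCP orientation; "force": force on the tool from outside, world axes, zero at the start; "moment": the same for the moment, N m; "opening": finger opening in m.
Only numpy, scipy, OpenCV 4.12 (cv2) and the standard library are available. Lean on these libraries where they do the work, as an engineer would, in place of code of your own. Each camera call takes 0.05 s, during which the arm holds its last target. There are 200 camera calls.

TASK

Load the centrifuge bucket for spinning, in this order: set the bucket upright in the recess of the round loading stand, lower the narrow-bore adapter into the bucket, take the blood tube out of its block and stand it in the adapter's bore, then close the bucket by putting the domed cap over everything so that it sits level on the bucket's rim. Let go of each thing before taking the next, and leave the wide-bore adapter and the specimen cup that stand among these things where they are.

Things in the scene. Friction and masses are not known exactly. Their poses are not given: they have to be found in the camera images.
- loading_stand: Fixed dark steel round plate, 92 mm in diameter and 12 mm high, lying on the bench, with one round recess of 68 mm diameter in its middle whose floor is 4 mm above the bench. Origin: centre of the underside; z up; round, so its yaw means nothing.
- bucket: Bare aluminium round cup, the centrifuge bucket, loose: 58 mm outside diameter, 42 mm high, walls 4 mm (inside diameter 50 mm), floor 4 mm thick, a thin dark line round the outside near the foot. It stands upright at the start. Origin: centre of the underside; z up. In the stand's recess its origin is 4 mm above the stand's origin. 0.15 to 0.27 kg.
- narrow_adapter: White plastic upright round sleeve, loose: 40 mm outside diameter, 72 mm high, open at the top with a NARROW bore of 20 mm diameter (walls 10 mm) whose floor is 27 mm above the underside, so the bore is 45 mm deep. It stands upright at the start. Origin: centre of the underside; z up. Seated, its origin is 4 mm above the bucket's and its top 34 mm above the rim. 0.05-0.1 kg.
- wide_adapter: White plastic upright round sleeve, loose, the same outside as the other (40 mm diameter, 72 mm high) but with a WIDE bore of 30 mm diameter (walls only 5 mm). Not for this tube: leave it. Origin: centre of the underside; z up.
- tube_block: Fixed grey plastic block 120 x 45 mm and 40 mm high with a row of three holes 17.5 mm wide along its long (x) axis, 40 mm apart, 30 mm deep. Only the middle hole is filled, with the blood tube. Origin: centre of the underside.
- blood_tube: Blood tube with a push cap, loose, standing upright in the block's middle hole, leaning at most a few degrees: 81 mm long, glass 12.6 mm in diameter, cap 16 mm in diameter over the top 18 mm. Origin: centre of the bottom end; z along the tube towards the cap. At the start 51 mm stands out of the block. In the adapter's bore its origin is 27 mm above the adapter's, and 36 mm stands out. 15 g.
- dome_cap: Grey plastic cap, loose, open end down, 125 mm high. Skirt 72 mm outside, 65 inside diameter over the lowest 14 mm; above a shoulder a body 62 outside, 52 inside, inner top at 90 mm, outer at 95; black upright knob 20 mm in diameter from 95 to 125 mm: the grip. Origin: centre of the open underside; z up. With the shoulder on the bucket's rim its origin is 28 mm above the bucket's. 0.09-0.16 kg.
- specimen_cup: White specimen cup with a white lid, 52 mm in diameter, 56 mm high, loose, standing among the task things; a bystander (two others stand far left). Origin: centre of the underside.
There are look-alikes about, which are no part of the job. Leave any orange look-alike of the bucket alone.

How it is judged (in metres and radians):
On the way, in this order (a step that is already met when the one before it is completed fails the run):
1. the bucket stands upright in the stand's recess, released (z of bucket in the frame of loading_stand between 0 and 0.008 m and horizontal distance between bucket and loading_stand below 0.008 m and angle between bucket's own z axis and vertical below 0.06 rad and contact force between bucket and the fingers below 0.2 N), for 0.2 s.
2. the narrow-bore adapter stands in the bucket, on its floor, released (z of bucket in the frame of loading_stand between 0 and 0.008 m and horizontal distance between bucket and loading_stand below 0.008 m and angle between each of bucket, narrow_adapter's own z axis and vertical below 0.06 rad and z of narrow_adapter in the frame of bucket between 0 and 0.008 m and horizontal distance between narrow_adapter and bucket below 0.008 m and contact force between narrow_adapter and the fingers below 0.2 N), for 0.2 s.
3. the blood tube stands in the adapter's bore, down to its floor, released (z of bucket in the frame of loading_stand between 0 and 0.008 m and horizontal distance between bucket and loading_stand below 0.008 m and angle between each of bucket, narrow_adapter's own z axis and vertical below 0.06 rad and z of narrow_adapter in the frame of bucket between 0 and 0.008 m and horizontal distance between narrow_adapter and bucket below 0.008 m and z of blood_tube in the frame of narrow_adapter between 0.023 and 0.031 m and horizontal distance between blood_tube and narrow_adapter below 0.009 m and angle between blood_tube's own z axis and vertical below 0.25 rad and contact force between blood_tube and the fingers below 0.2 N), for 0.2 s.
At the end, for the whole second after the job is handed in: Coaxial and seated to 4 mm in height: bucket in the stand (axes within 8 mm), narrow-bore adapter in the bucket (8 mm), tube in its bore (9 mm, lean under 0.25 rad), cap on the bucket rim (7 mm); bucket, adapter and cap level to 0.06 rad; all released and at rest (z of bucket in the frame of loading_stand between 0 and 0.008 m and horizontal distance between bucket and loading_stand below 0.008 m and angle between each of bucket, narrow_adapter, dome_cap's own z axis and vertical below 0.06 rad and z of narrow_adapter in the frame of bucket between 0 and 0.008 m and horizontal distance between narrow_adapter and bucket below 0.008 m and z of blood_tube in the frame of narrow_adapter between 0.023 and 0.031 m and horizontal distance between blood_tube and narrow_adapter below 0.009 m and angle between blood_tube's own z axis and vertical below 0.25 rad and z of dome_cap in the frame of bucket between 0.024 and 0.032 m and horizontal distance between dome_cap and bucket below 0.007 m and linear speed of each of bucket, narrow_adapter, blood_tube, dome_cap below 0.02 m/s); the robot touches nothing.
It fails at once if the wide-bore adapter is moved more than 20 mm or tipped (distance of wide_adapter from where it was at the start of the episode above 0.02 m or angle between wide_adapter's own z axis and vertical above 0.3 rad).
It fails at once if the specimen cup is moved more than 20 mm or tipped (distance of specimen_cup from where it was at the start of the episode above 0.02 m or angle between specimen_cup's own z axis and vertical above 0.3 rad).
It also fails if it takes over 115 s, if anything falls off the work surface, if the arm or the gripper's body presses on something with over 40 N, if the wrist force passes 120 N, or if a joint passes its speed limit or range.

## Working session

There is one attempt and no reset: what is moved stays moved. The work goes in short steps, Python scripts to look and compute and a tool call to move; the robot and the scene stay as the last step left them, time stands still between calls to the robot, and variables do not carry over. Pictures are saved under pics/ and viewed, about 12 in all and at most 16, crops included, and the job is handed in when it is done.

Besides the shell and the picture viewer there is one more tool, called after "Request:" by a JSON object that holds its "op" and its "data", one argument or row to a line. jog_arm: Moves the arm, as the interface text tells. Its arguments: {"type":"object","properties":{"motion":{"type":"array"}},"required":["motion"]}

```bash
mkdir -p pics; ls; cat > h.py <<'E'
import numpy as np, cv2, json
from scipy.spatial.transform import Rotation as Rn
from plant import ctrl, cams, order
def snap(n, f):
    s=cams.snapshot(n); cv2.imwrite(f'pics/{f}.png', s['img'][:,:,::-1])
    np.savez(f'pics/{f}.npz', **{k:np.array(s[k]) for k in s}); return s
def load(f): return dict(np.load(f'pics/{f}.npz'))
def ray(s,uv):
    p=cv2.undistortPoints(np.array([[uv]],float),s['K'],np.array(s['D'],float))[0,0]
    T=s['cam_to_world']; return T[:3,3], T[:3,:3]@np.array([p[0],p[1],1])
def at(s,uv,z):
    o,d=ray(s,uv); return o+d*(z-o[2])/d[2]
def proj(s,P):
    T=np.linalg.inv(s['cam_to_world']); r=cv2.Rodrigues(T[:3,:3])[0]
    return cv2.projectPoints(np.array(P,float).reshape(-1,3),r,T[:3,3],s['K'],np.array(s['D'],float))[0][:,0]
def circ(s,x,y,z,r,n=48):
    a=np.linspace(0,2*np.pi,n); return proj(s,np.c_[x+r*np.cos(a),y+r*np.sin(a),z+0*a])
def off(P):
    "tool-frame offset mm from current pose to world point P"
    o=ctrl.get_obs(); R=Rn.from_euler('xyz',o['orientation'],degrees=True).as_matrix()
    return np.round(R.T@(np.array(P)-o['tool_pos'])*1000,1)
E
python3 - <<'E'
from h import *
np.set_printoptions(precision=4,suppress=True)
for n in('scene','top'):
    s=snap(n,n+'0'); print(n,s['K'],s['D'],s['cam_to_world'])
print(ctrl.get_obs())
E
```

```text
pics
scene [[491.9066   0.     325.6817]
 [  0.     491.9066 207.7647]
 [  0.       0.       1.    ]] [0.033 0.    0.    0.    0.   ] [[-0.8298 -0.3834  0.4056 -0.1463]
 [-0.558   0.5853 -0.5883  1.2554]
 [-0.0118 -0.7144 -0.6996  1.1648]
 [ 0.      0.      0.      1.    ]]
top [[502.0383   0.     312.5292]
 [  0.     502.0383 200.5697]
 [  0.       0.       1.    ]] [-0.0864  0.      0.      0.      0.    ] [[-0.022  -0.9859  0.1656  0.2558]
 [-0.9996  0.025   0.0161  0.2904]
 [-0.0201 -0.1652 -0.9861  1.4182]
 [ 0.      0.      0.      1.    ]]
{'clock': 0.1, 'joint_pos': array([ 90.0194,  20.5877,   0.6387,  -0.0146, -70.1353, -16.5068]), 'qvel': array([ 0.0264, -0.0635,  0.1013,  0.0944, -0.106 ,  0.0536]), 'tau': array([ -0.0006, -58.4162,  29.3753,   7.0154,   0.0102,  -0.0001]), 'tool_pos': array([0.1915, 0.6468, 0.2367]), 'orientation': array([179.9152,  -0.0109, -16.4923]), 'force': array([-0.1819,  0.2987, -0.2473]), 'moment': array([-0.0027, -0.0095,  0.0107]), 'opening': 0.08765090879502664}
```

View pics/top0.png

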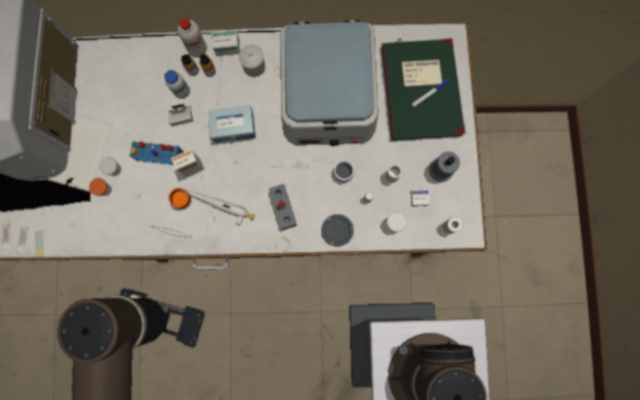

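View pics/scene0.png

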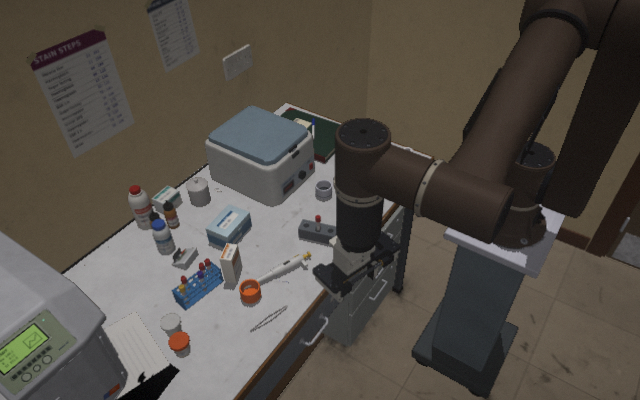

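The top view shows the bucket at about (343,172), the stand at (337,230), the block at (283,207), the cap at (445,165), sleeves at (393,173) and (453,226), and the specimen cup at (395,222). The scene view is mostly blocked by the arm. I'll enlarge the working area next.

```bash
python3 - <<'E'
from h import *
im=cv2.imread('pics/top0.png')
c=cv2.resize(im[145:255,265:475],None,fx=3.8,fy=3.8,interpolation=cv2.INTER_CUBIC); cv2.imwrite('pics/c1.png',c); print(c.shape)
s=load('top0')
for n,uv,z in [('bucket',(343,172),.042),('stand',(337,230),.012),('blk',(283,207),.04),('cap',(447,162),.125),('a1',(393,172),.072),('a2',(454,225),.072),('cup',(395,222),.056)]: print(n,at(s,uv,z).round(3))
E
```

```text
(418, 798, 3)
bucket [0.566 0.226 0.042]
stand [0.406 0.246 0.012]
blk [0.471 0.395 0.04 ]
cap [ 0.568 -0.047  0.125]
a1 [0.556 0.09  0.072]
a2 [ 0.405 -0.068  0.072]
cup [0.42  0.089 0.056]
```

View pics/c1.png

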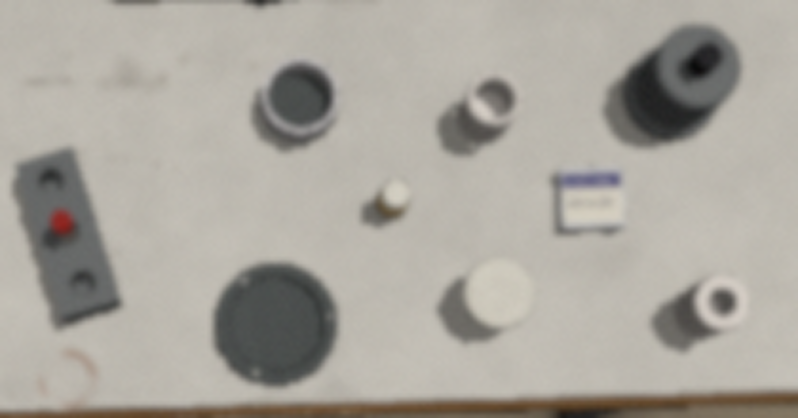

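```bash
cat > fit.py <<'E'
from h import *
from scipy.optimize import minimize
from scipy.ndimage import map_coordinates
def fit(s,x,y,cs,f=None,span=.012):
    g=cv2.GaussianBlur(cv2.cvtColor(s['img'],cv2.COLOR_RGB2GRAY).astype(float),(0,0),.8)
    m=np.hypot(cv2.Sobel(g,-1,1,0),cv2.Sobel(g,-1,0,1))
    def c(p):
        return -sum(np.mean(np.minimum(map_coordinates(m,circ(s,p[0],p[1],z,r).T[::-1],order=1),120)) for z,r in cs)
    G=[(c((x+a,y+b)),x+a,y+b) for a in np.arange(-span,span+.001,.002) for b in np.arange(-span,span+.001,.002)]
    b=min(G); r=minimize(c,b[1:],method='Nelder-Mead',options=dict(initial_simplex=[[b[1],b[2]],[b[1]+.002,b[2]],[b[1],b[2]+.002]]))
    return r.x,r.fun
def tile(s,x,y,cs,h=18,k=7):
    u,v=proj(s,[[x,y,cs[0][0]]])[0].round().astype(int)
    t=cv2.resize(s['img'][v-h:v+h,u-h:u+h,::-1],None,fx=k,fy=k,interpolation=cv2.INTER_CUBIC)
    for z,r in cs:
        p=((circ(s,x,y,z,r)-[u-h,v-h]+.5)*k-.5)
        cv2.polylines(t,[p.round().astype(int)],True,(0,255,0),1)
    return t
E
python3 - <<'E'
from fit import *
s=load('top0')
O={'bucket':(.566,.226,[(.042,.029),(.042,.025)]),'stand':(.406,.246,[(.012,.046),(.012,.034)]),
'cap':(.568,-.047,[(.095,.031),(.125,.010)]),'narrow':(.405,-.068,[(.072,.02),(.072,.01)]),'wide':(.556,.09,[(.072,.02),(.072,.015)]),'cup':(.42,.089,[(.056,.026)])}
T=[]
for n,(x,y,cs) in O.items():
    p,f=fit(s,x,y,cs); print(n,p.round(4),round(f,1)); T.append(tile(s,*p,cs,h=19))
cv2.imwrite('pics/t1.png',np.vstack([np.hstack(T[:3]),np.hstack(T[3:])]))
for uv in [(280.9,203.3)]: print('tube cap px guess', at(s,uv,.091).round(4))
E
```

```text
bucket [0.5727 0.2238] -206.8
stand [0.4038 0.2416] -156.1
cap [ 0.5754 -0.0592] -231.2
narrow [ 0.4019 -0.0566] -213.9
wide [0.5568 0.0883] -216.7
cup [0.4084 0.1071] -85.1
tube cap px guess [0.4735 0.3971 0.091 ]
```

View pics/t1.png

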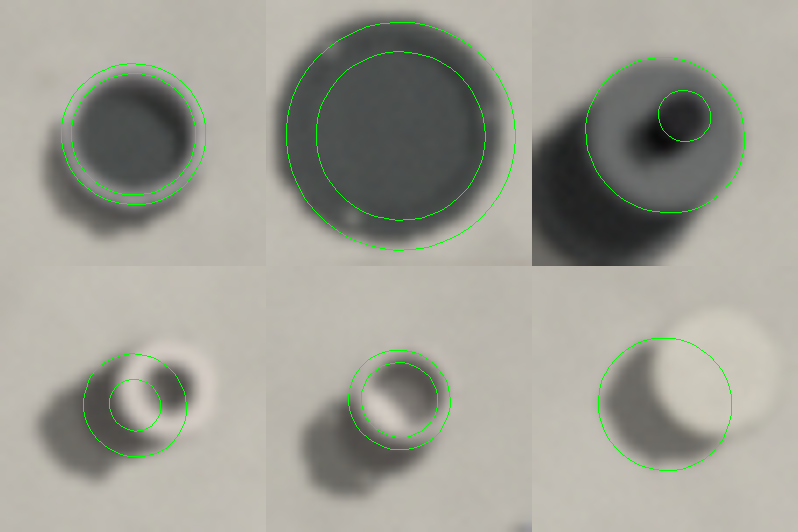

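Bucket, cap and wide-bore fits lie on their edges. Stand, narrow adapter and cup fits were caught on shadows, so I'll refit those from hand readings (stand about (335.3,228.9), narrow about (454.5,224.7)).

```bash
python3 - <<'E'
from fit import *
s=load('top0'); T=[]
O={'stand':(.407,.2463,[(.012,.046)]),'narrow':(.4072,-.070,[(.072,.02),(.072,.01)]),'tube':(.4735,.3971,[(.091,.008)])}
for n,(x,y,cs) in O.items():
    p,f=fit(s,x,y,cs,span=.004); print(n,p.round(4),round(f,1)); T.append(tile(s,*p,cs,h=19))
cv2.imwrite('pics/t2.png',np.hstack(T)); print(ctrl.get_obs()['tool_pos'],off([.573,.224,.2]))
E
```

```text
stand [0.403  0.2463] -120.0
narrow [ 0.403  -0.0657] -189.7
tube [0.4713 0.3964] -65.4
[0.19149338 0.64683733 0.2367191 ] [485.8 297.1  37.3]
```

View pics/t2.png

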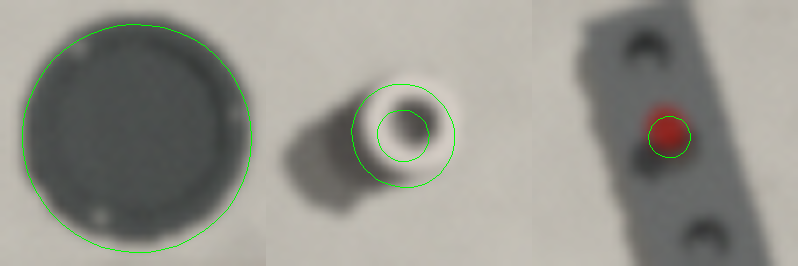

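Request:
{"op": "jog_arm", "data": {
  "motion": [
    {"offset": [0, 0, 0], "roll": -0.1, "hand": 87},
    {"offset": [0, 0, 0], "roll": -0.2, "hand": 87},
    {"offset": [0, 0, 0], "roll": -0.288, "hand": 87},
    {"offset": [0, 0, 0], "roll": -0.288, "hand": 87}
  ]
}}

```text
clock: 0.43
tool_pos: [0.1915, 0.647, 0.237]
orientation: [180.0, 0.0, 0.2]
force: [0.1, -0.1, 0.1]
opening: 0.087
```

Readings: stand centre (0.407, 0.2463), narrow adapter (0.407, -0.069), tube cap (0.474, 0.398). They are consistent with the given sizes and the reach. Now moving over the bucket.

Request:
{"op": "jog_arm", "data": {
  "motion": [
    {"offset": [381.5, 423, 0], "roll": 0, "hand": 87},
    {"offset": [381.5, 423, 0], "roll": 0, "hand": 87},
    {"offset": [381.5, 423, 0], "roll": 0, "hand": 87},
    {"offset": [381.5, 423, 0], "roll": 0, "hand": 87},
    {"offset": [381.5, 423, 0], "roll": 0, "hand": 87},
    {"offset": [381.5, 423, 0], "roll": 0, "hand": 87},
    {"offset": [381.5, 423, 0], "roll": 0, "hand": 87},
    {"offset": [381.5, 423, 0], "roll": 0, "hand": 87},
    {"offset": [381.5, 423, 0], "roll": 0, "hand": 87},
    {"offset": [381.5, 423, 0], "roll": 0, "hand": 87},
    {"offset": [381.5, 423, 0], "roll": 0, "hand": 87},
    {"offset": [381.5, 423, 0], "roll": 0, "hand": 87},
    {"offset": [381.5, 423, 0], "roll": 0, "hand": 87},
    {"offset": [381.5, 423, 0], "roll": 0, "hand": 87},
    {"offset": [381.5, 423, 0], "roll": 0, "hand": 87},
    {"offset": [381.5, 423, 0], "roll": 0, "hand": 87},
    {"offset": [381.5, 423, 0], "roll": 0, "hand": 87},
    {"offset": [381.5, 423, 0], "roll": 0, "hand": 87}
  ]
}}

```text
clock: 1.93
tool_pos: [0.5726, 0.2249, 0.2375]
orientation: [-180.0, 0.0, -0.0]
force: [0.5, -0.3, 0.8]
opening: 0.0872
```

Request:
{"op": "jog_arm", "data": {
  "motion": [
    {"offset": [0, 1, 40], "roll": 0, "hand": 87},
    {"offset": [0, 1, 80], "roll": 0, "hand": 87},
    {"offset": [0, 1, 120], "roll": 0, "hand": 87},
    {"offset": [0, 1, 155], "roll": 0, "hand": 87},
    {"offset": [0, 1, 155], "roll": 0, "hand": 87},
    {"offset": [0, 1, 155], "roll": 0, "hand": 87}
  ]
}}

```text
clock: 2.43
tool_pos: [0.572, 0.2236, 0.0817]
orientation: [179.8, 0.2, 0.1]
force: [0.5, 0.1, 1.8]
opening: 0.0872
```

```bash
python3 - <<'E'
from fit import *
s=snap('scene','sc1'); print(ctrl.get_obs()['tool_pos'])
im=s['img'][:,:,::-1].copy()
for z,r in [(.042,.029),(0,.029)]:
    cv2.polylines(im,[np.round(circ(s,.573,.224,z,r)*8).astype(int)],True,(0,255,0),1,shift=3)
cv2.polylines(im,[np.round(circ(s,.407,.2463,.012,.046)*8).astype(int)],True,(0,255,0),1,shift=3)
t=snap('top','tp1')['img'][:,:,::-1]
a=cv2.resize(im[130:290,250:410],None,fx=2.5,fy=2.5,interpolation=cv2.INTER_CUBIC)
b=cv2.resize(t[120:280,270:430],None,fx=2.5,fy=2.5,interpolation=cv2.INTER_CUBIC)
cv2.imwrite('pics/v1.png',np.hstack([a,b]))
E
```

```text
[0.57356054 0.22439912 0.08387129]
```

View pics/v1.png

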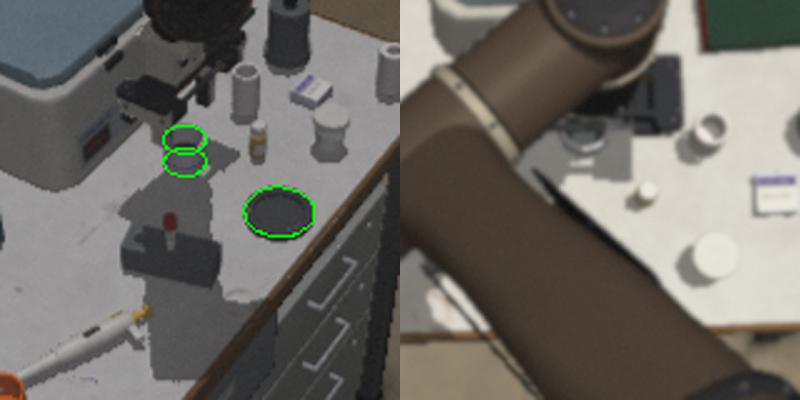

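The bucket and stand overlays agree in the scene view (bucket rim near crop (185,140), stand (280,212)), with the open gripper above the bucket. Descending and gripping.

Request:
{"op": "jog_arm", "data": {
  "motion": [
    {"offset": [0, 0, 20], "roll": 0, "hand": 87},
    {"offset": [0, 0, 35], "roll": 0, "hand": 87},
    {"offset": [0, 0, 50], "roll": 0, "hand": 87},
    {"offset": [0, 0, 57], "roll": 0, "hand": 87},
    {"offset": [0, 0, 57], "roll": 0, "hand": 87},
    {"offset": [0, 0, 57], "roll": 0, "hand": 70},
    {"offset": [0, 0, 57], "roll": 0, "hand": 60},
    {"offset": [0, 0, 57], "roll": 0, "hand": 50},
    {"offset": [0, 0, 57], "roll": 0, "hand": 45},
    {"offset": [0, 0, 57], "roll": 0, "hand": 45},
    {"offset": [0, 0, 57], "roll": 0, "hand": 45}
  ]
}}

```text
clock: 3.45
tool_pos: [0.5734, 0.2231, 0.0262]
orientation: [180.0, -0.0, 0.0]
force: [0.1, -1.8, 5.9]
opening: 0.0569
```

Request:
{"op": "jog_arm", "data": {
  "motion": [
    {"offset": [0, 0, -10], "roll": 0, "hand": 45},
    {"offset": [0, 0, -25], "roll": 0, "hand": 45},
    {"offset": [0, 0, -45], "roll": 0, "hand": 45},
    {"offset": [0, 0, -60], "roll": 0, "hand": 45},
    {"offset": [0, 0, -60], "roll": 0, "hand": 45},
    {"offset": [0, 0, -60], "roll": 0, "hand": 45},
    {"offset": [0, 0, -60], "roll": 0, "hand": 45}
  ]
}}

```text
clock: 4.03
tool_pos: [0.5725, 0.2231, 0.0849]
orientation: [180.0, 0.1, -0.0]
force: [-0.2, -0.5, -2.5]
opening: 0.0563
```

```bash
python3 - <<'E'
from h import *
o=ctrl.get_obs();print(o['tool_pos'],o['force'],o['opening'],off([.407,.2463,.085]))
E
```

```text
[0.57252894 0.22306839 0.08492731] [-0.20856245 -0.47697819 -2.49429272] 0.05633380425856847 [-1.655e+02 -2.320e+01  1.000e-01]
```

Request:
{"op": "jog_arm", "data": {
  "motion": [
    {"offset": [-30, -4, 0], "roll": 0, "hand": 45},
    {"offset": [-65, -10, 0], "roll": 0, "hand": 45},
    {"offset": [-100, -15, 0], "roll": 0, "hand": 45},
    {"offset": [-130, -18, 0], "roll": 0, "hand": 45},
    {"offset": [-155, -22, 0], "roll": 0, "hand": 45},
    {"offset": [-166, -23, 0], "roll": 0, "hand": 45},
    {"offset": [-166, -23, 0], "roll": 0, "hand": 45},
    {"offset": [-166, -23, 15], "roll": 0, "hand": 45},
    {"offset": [-166, -23, 30], "roll": 0, "hand": 45},
    {"offset": [-166, -23, 40], "roll": 0, "hand": 45},
    {"offset": [-166, -23, 40], "roll": 0, "hand": 45},
    {"offset": [-166, -23, 40], "roll": 0, "hand": 45}
  ]
}}

```text
clock: 5.03
tool_pos: [0.4074, 0.2457, 0.0448]
orientation: [179.9, 0.1, -0.0]
force: [0.5, 0.0, -1.7]
opening: 0.0567
```

```bash
python3 - <<'E'
from fit import *
s=snap('scene','sc2'); o=ctrl.get_obs();print(o['tool_pos'],o['force'])
im=s['img'][:,:,::-1].copy()
h=o['tool_pos'][2]-.025
cv2.polylines(im,[np.round(circ(s,.407,.2463,.012,.046)*8).astype(int)],True,(0,255,0),1,shift=3)
for z in(h,h+.042): cv2.polylines(im,[np.round(circ(s,.407,.2463,z,.029)*8).astype(int)],True,(255,255,0),1,shift=3)
u,v=proj(s,[[.407,.2463,.04]])[0].astype(int)
a=cv2.resize(im[v-45:v+45,u-60:u+60],None,fx=6,fy=6,interpolation=cv2.INTER_CUBIC)
cv2.imwrite('pics/v2.png',a)
E
```

```text
[0.40766611 0.24617125 0.04539318] [-0.32710706  0.53962241 -2.88080278]
```

View pics/v2.png

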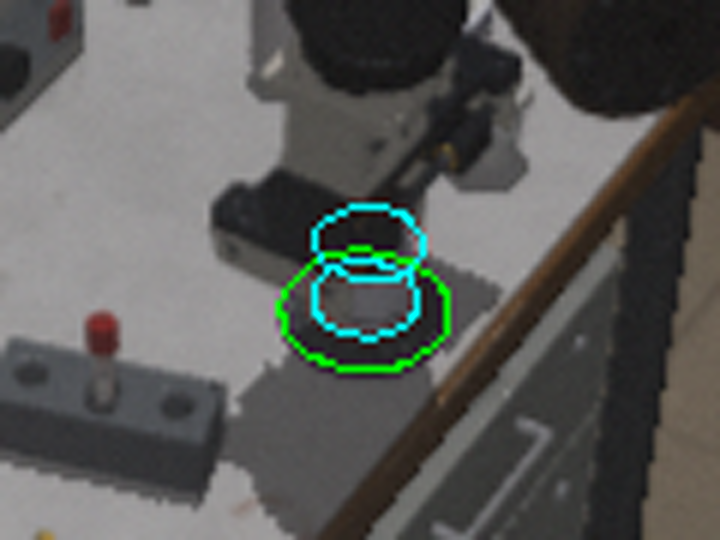

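The held bucket sits inside the stand's outline, centred. Lowering.

Request:
{"op": "jog_arm", "data": {
  "motion": [
    {"offset": [0, 0, 6], "roll": 0, "hand": 45},
    {"offset": [0, 0, 11], "roll": 0, "hand": 45},
    {"offset": [0, 0, 14], "roll": 0, "hand": 45},
    {"offset": [0, 0, 15.5], "roll": 0, "hand": 45},
    {"offset": [0, 0, 15.5], "roll": 0, "hand": 45},
    {"offset": [0, 0, 15.5], "roll": 0, "hand": 45}
  ]
}}

```text
clock: 5.58
tool_pos: [0.4071, 0.2461, 0.0302]
orientation: [180.0, 0.0, 0.0]
force: [-0.7, -1.2, 2.0]
opening: 0.0568
```

Contact shows in the force, which went from -2.5 to +2 N. Releasing slowly, then rising.

Request:
{"op": "jog_arm", "data": {
  "motion": [
    {"offset": [0, 0, 0], "roll": 0, "hand": 62},
    {"offset": [0, 0, 0], "roll": 0, "hand": 70},
    {"offset": [0, 0, 0], "roll": 0, "hand": 80},
    {"offset": [0, 0, 0], "roll": 0, "hand": 87},
    {"offset": [0, 0, 0], "roll": 0, "hand": 87},
    {"offset": [0, 0, 0], "roll": 0, "hand": 87},
    {"offset": [0, 0, -20], "roll": 0, "hand": 87},
    {"offset": [0, 0, -50], "roll": 0, "hand": 87},
    {"offset": [0, 0, -90], "roll": 0, "hand": 87},
    {"offset": [0, 0, -130], "roll": 0, "hand": 87},
    {"offset": [0, 0, -170], "roll": 0, "hand": 87},
    {"offset": [0, 0, -170], "roll": 0, "hand": 87}
  ]
}}

```text
clock: 6.58
tool_pos: [0.4103, 0.249, 0.2082]
orientation: [-179.5, -0.5, 0.1]
force: [0.9, 1.4, 1.3]
opening: 0.0871
```

Request:
{"op": "jog_arm", "data": {
  "motion": [
    {"offset": [0, 315, 0], "roll": 0, "hand": 87},
    {"offset": [0, 315, 0], "roll": 0, "hand": 87},
    {"offset": [0, 315, 0], "roll": 0, "hand": 87},
    {"offset": [0, 315, 0], "roll": 0, "hand": 87},
    {"offset": [0, 315, 0], "roll": 0, "hand": 87},
    {"offset": [0, 315, 0], "roll": 0, "hand": 87},
    {"offset": [0, 315, 0], "roll": 0, "hand": 87},
    {"offset": [0, 315, 0], "roll": 0, "hand": 87},
    {"offset": [0, 315, 0], "roll": 0, "hand": 87},
    {"offset": [0, 315, 0], "roll": 0, "hand": 87},
    {"offset": [0, 315, 0], "roll": 0, "hand": 87},
    {"offset": [0, 315, 0], "roll": 0, "hand": 87}
  ]
}}

```text
clock: 7.58
tool_pos: [0.4074, -0.0681, 0.2]
orientation: [-180.0, -0.0, 0.1]
force: [0.7, 0.3, 0.1]
opening: 0.0872
```

```bash
python3 - <<'E'
from fit import *
o=ctrl.get_obs();print(o['tool_pos'],off([.407,-.069,.059]))
s=snap('top','tp3'); t=snap('scene','sc3')
b=[(.012+.034,.029),(.046,.025)]
print('bucket',*fit(s,.407,.246,b,span=.006))
def ov(s,h,k,P,cs,c=None):
    u,v=proj(s,[P])[0].round().astype(int); im=cv2.resize(s['img'][v-h:v+h,u-h:u+h,::-1],None,fx=k,fy=k,interpolation=cv2.INTER_CUBIC)
    for z,r in cs:
        p=(circ(s,P[0],P[1],z,r)-[u-h,v-h]+.5)*k-.5; cv2.polylines(im,[p.round().astype(int)],True,(0,255,0),1)
    return im
cv2.imwrite('pics/v3.png',np.vstack([np.hstack([ov(s,28,7,[.407,.246,.046],b),ov(t,28,7,[.407,.246,.046],b)])[40:340],
 np.hstack([ov(s,28,7,[.407,-.069,.072],[(.072,.02),(.072,.01)]),ov(t,28,7,[.407,-.069,.072],[(.072,.02),(.072,.01)])])[50:340]]))
E
```

```text
[ 0.40736076 -0.06810751  0.20004555] [ -0.4   0.9 141. ]
bucket [0.40256232 0.24460749] -227.45667452194107
```

View pics/v3.png

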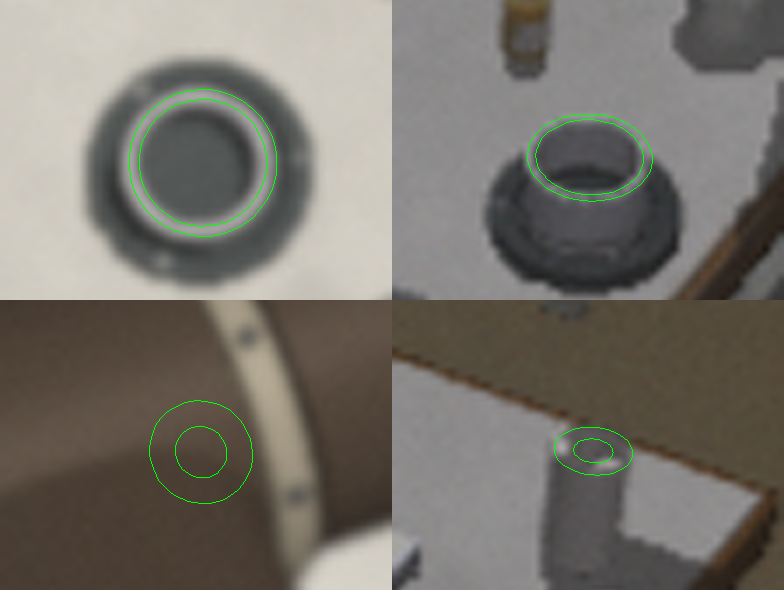

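The bucket stands in the recess, with its rim centred to within about 2 mm of the target in both views. The narrow adapter also matches its estimate. Descending onto the adapter and gripping.

Request:
{"op": "jog_arm", "data": {
  "motion": [
    {"offset": [0, 0, 40], "roll": 0, "hand": 87},
    {"offset": [0, 0, 75], "roll": 0, "hand": 87},
    {"offset": [0, 0, 105], "roll": 0, "hand": 87},
    {"offset": [0, 0, 130], "roll": 0, "hand": 87},
    {"offset": [0, 0, 141], "roll": 0, "hand": 87},
    {"offset": [0, 0, 141], "roll": 0, "hand": 87},
    {"offset": [0, 0, 141], "roll": 0, "hand": 65},
    {"offset": [0, 0, 141], "roll": 0, "hand": 50},
    {"offset": [0, 0, 141], "roll": 0, "hand": 42},
    {"offset": [0, 0, 141], "roll": 0, "hand": 35},
    {"offset": [0, 0, 141], "roll": 0, "hand": 30},
    {"offset": [0, 0, 141], "roll": 0, "hand": 30},
    {"offset": [0, 0, 141], "roll": 0, "hand": 30}
  ]
}}

```text
clock: 8.77
tool_pos: [0.4074, -0.0688, 0.0594]
orientation: [-180.0, -0.0, 0.0]
force: [0.6, -0.2, 0.2]
opening: 0.0459
```

Request:
{"op": "jog_arm", "data": {
  "motion": [
    {"offset": [0, 0, -10], "roll": 0, "hand": 30},
    {"offset": [0, 0, -30], "roll": 0, "hand": 30},
    {"offset": [0, 0, -60], "roll": 0, "hand": 30},
    {"offset": [0, 0, -90], "roll": 0, "hand": 30},
    {"offset": [0, 0, -110], "roll": 0, "hand": 30},
    {"offset": [0, 0, -110], "roll": 0, "hand": 30},
    {"offset": [0, 0, -110], "roll": 0, "hand": 30},
    {"offset": [0, 0, -110], "roll": 0, "hand": 30}
  ]
}}

```text
clock: 9.43
tool_pos: [0.4066, -0.0688, 0.1684]
orientation: [-180.0, 0.0, -0.0]
force: [-0.6, 0.4, -1.3]
opening: 0.0392
```

```bash
python3 - <<'E'
from h import *
o=ctrl.get_obs();print(o['tool_pos'],o['force'],o['opening'],off([.407,.247,.169]))
E
```

```text
[ 0.40657577 -0.06883639  0.1684409 ] [-0.62974546  0.44012161 -1.31641092] 0.03919467833263974 [   0.4 -315.8   -0.5]
```

The fingers were still closing when the lift began, so the grip may sit higher on the adapter than intended. I'll go over the bucket and look.

Request:
{"op": "jog_arm", "data": {
  "motion": [
    {"offset": [0, -30, 0], "roll": 0, "hand": 30},
    {"offset": [0, -65, 0], "roll": 0, "hand": 30},
    {"offset": [0, -100, 0], "roll": 0, "hand": 30},
    {"offset": [0, -140, 0], "roll": 0, "hand": 30},
    {"offset": [0, -180, 0], "roll": 0, "hand": 30},
    {"offset": [0, -220, 0], "roll": 0, "hand": 30},
    {"offset": [0, -255, 0], "roll": 0, "hand": 30},
    {"offset": [0, -285, 0], "roll": 0, "hand": 30},
    {"offset": [0, -305, 0], "roll": 0, "hand": 30},
    {"offset": [0, -315, 0], "roll": 0, "hand": 30},
    {"offset": [0, -315, 0], "roll": 0, "hand": 30},
    {"offset": [0, -315, 0], "roll": 0, "hand": 30},
    {"offset": [0, -315, 0], "roll": 0, "hand": 30}
  ]
}}

```text
clock: 10.52
tool_pos: [0.4067, 0.245, 0.1683]
orientation: [179.9, 0.1, -0.0]
force: [0.0, 0.1, -1.5]
opening: 0.0393
```

```bash
python3 - <<'E'
from h import *
s=snap('scene','sc4'); o=ctrl.get_obs();print(o['tool_pos'],o['force'],o['opening'])
x,y,z=o['tool_pos']
u,v=proj(s,[[x,y,z-.06]])[0].astype(int); h,k=40,7
im=cv2.resize(s['img'][v-h:v+h,u-h:u+h,::-1],None,fx=k,fy=k,interpolation=cv2.INTER_CUBIC)
for Z,r,X,Y in [(z-.059,.02,x,y),(z+.013,.02,x,y),(.046,.029,.407,.247),(.046,.025,.407,.247)]:
    p=(circ(s,X,Y,Z,r)-[u-h,v-h]+.5)*k-.5; cv2.polylines(im,[p.round().astype(int)],True,(0,255,0),1)
cv2.imwrite('pics/v4.png',im)
E
```

```text
[0.40689482 0.24492225 0.16856842] [-0.84548126  0.10552655 -1.3029862 ] 0.03910594699995034
```

View pics/v4.png

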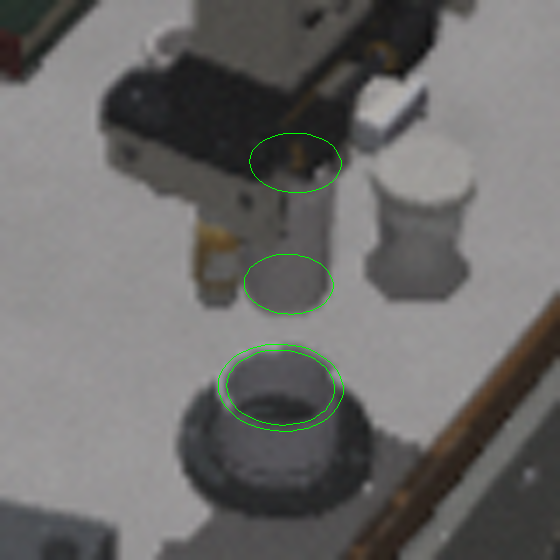

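The held adapter's foot matches the expected height (image row about 312), so it slipped no more than 1 mm. It is aligned over the bucket, so I'm lowering it.

Request:
{"op": "jog_arm", "data": {
  "motion": [
    {"offset": [0, -1.5, 20], "roll": 0, "hand": 30},
    {"offset": [0, -1.5, 40], "roll": 0, "hand": 30},
    {"offset": [0, -1.5, 55], "roll": 0, "hand": 30},
    {"offset": [0, -1.5, 70], "roll": 0, "hand": 30},
    {"offset": [0, -1.5, 82], "roll": 0, "hand": 30},
    {"offset": [0, -1.5, 91], "roll": 0, "hand": 30},
    {"offset": [0, -1.5, 96], "roll": 0, "hand": 30},
    {"offset": [0, -1.5, 99], "roll": 0, "hand": 30},
    {"offset": [0, -1.5, 99], "roll": 0, "hand": 30},
    {"offset": [0, -1.5, 99], "roll": 0, "hand": 30}
  ]
}}

```text
clock: 11.4
tool_pos: [0.4084, 0.2458, 0.0727]
orientation: [179.9, -0.1, 0.1]
force: [-0.9, -12.5, 27.7]
opening: 0.0391
```

Unexpected 28 N up and -12 N in y. I'll ease back a little and look.

Request:
{"op": "jog_arm", "data": {
  "motion": [
    {"offset": [0, 0, -5], "roll": 0, "hand": 30},
    {"offset": [0, 0, -5], "roll": 0, "hand": 30},
    {"offset": [0, 0, -5], "roll": 0, "hand": 30}
  ]
}}

```text
clock: 11.65
tool_pos: [0.4075, 0.2478, 0.0755]
orientation: [-179.9, -0.0, -0.0]
force: [-1.6, 0.9, -0.5]
opening: 0.039
```

```bash
python3 - <<'E'
from h import *
s=snap('scene','sc5'); o=ctrl.get_obs();print(o['tool_pos'],o['force'],o['opening'])
x,y,z=o['tool_pos']
u,v=proj(s,[[x,y,z-.01]])[0].astype(int); h,k=32,9
im=cv2.resize(s['img'][v-h:v+h,u-h:u+h,::-1],None,fx=k,fy=k,interpolation=cv2.INTER_CUBIC)
for Z,r,X,Y in [(z+.013,.02,x,y),(.046,.029,.407,.247),(.046,.025,.407,.247)]:
    p=(circ(s,X,Y,Z,r)-[u-h,v-h]+.5)*k-.5; cv2.polylines(im,[p.round().astype(int)],True,(0,255,0),1)
cv2.imwrite('pics/v5.png',im)
E
```

```text
[0.40730615 0.24770536 0.07517684] [ 0.2952237  -0.82758059 -0.80249257] 0.03856676034620138
```

View pics/v5.png

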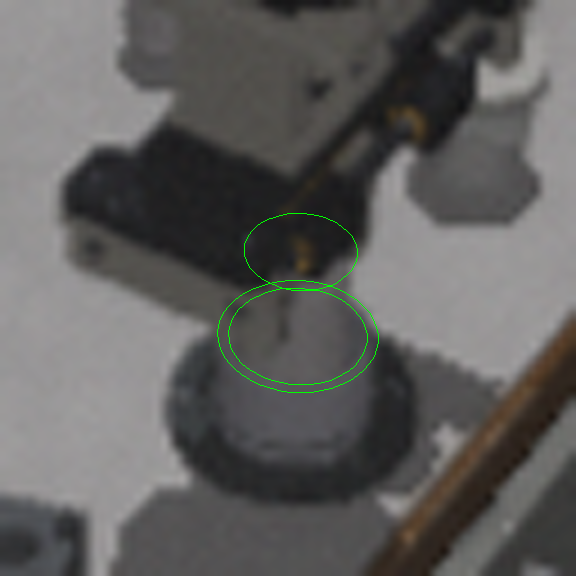

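```bash
python3 - <<'E'
from h import *
s=load('sc4'); g=s['img'].mean(2); x,y,z=.4069,.2449,.1686
for b in(0,.003,.006): print(b,proj(s,[[x,y,z-.059-b]])[0], circ(s,x,y,z-.059-b,.02)[:,1].max())
u,v=proj(s,[[x,y,z-.059]])[0].round().astype(int)
print(u,v)
for c in(u-2,u,u+2): print(list(zip(range(v,v+16),g[v:v+16,c].astype(int))))
print('row',list(zip(range(u-10,u+11),g[v-2,u-10:u+11].astype(int))), circ(s,x,y,z-.057,.02)[:,0].min(),circ(s,x,y,z-.057,.02)[:,0].max())
E
```

```text
0 [362.75516305 192.05634161] 196.3739863881692
0.003 [362.71634649 192.75390278] 197.07209719166354
0.006 [362.67763945 193.44958187] 197.76830879215552
363 192
[(192, np.int64(90)), (193, np.int64(90)), (194, np.int64(89)), (195, np.int64(91)), (196, np.int64(99)), (197, np.int64(134)), (198, np.int64(144)), (199, np.int64(147)), (200, np.int64(145)), (201, np.int64(156)), (202, np.int64(110)), (203, np.int64(89)), (204, np.int64(85)), (205, np.int64(84)), (206, np.int64(85)), (207, np.int64(85))]
[(192, np.int64(91)), (193, np.int64(89)), (194, np.int64(91)), (195, np.int64(89)), (196, np.int64(101)), (197, np.int64(136)), (198, np.int64(145)), (199, np.int64(148)), (200, np.int64(146)), (201, np.int64(116)), (202, np.int64(92)), (203, np.int64(87)), (204, np.int64(84)), (205, np.int64(82)), (206, np.int64(85)), (207, np.int64(84))]
[(192, np.int64(86)), (193, np.int64(87)), (194, np.int64(89)), (195, np.int64(90)), (196, np.int64(105)), (197, np.int64(136)), (198, np.int64(146)), (199, np.int64(146)), (200, np.int64(145)), (201, np.int64(129)), (202, np.int64(99)), (203, np.int64(87)), (204, np.int64(82)), (205, np.int64(81)), (206, np.int64(81)), (207, np.int64(82))]
row [(353, np.int64(88)), (354, np.int64(91)), (355, np.int64(87)), (356, np.int64(82)), (357, np.int64(77)), (358, np.int64(84)), (359, np.int64(84)), (360, np.int64(87)), (361, np.int64(92)), (362, np.int64(90)), (363, np.int64(89)), (364, np.int64(90)), (365, np.int64(90)), (366, np.int64(89)), (367, np.int64(84)), (368, np.int64(80)), (369, np.int64(132)), (370, np.int64(147)), (371, np.int64(150)), (372, np.int64(151)), (373, np.int64(149))] 356.4449191560388 369.1146828036574
```

```bash
python3 - <<'E'
from h import *
s=load('sc5'); x,y,z=.4073,.2477,.0752
u,v=proj(s,[[x,y,.05]])[0].astype(int); h,k=20,14
im=s['img'][v-h:v+h,u-h:u+h,::-1].astype(float); im=np.clip((im-30)*2.6,0,255).astype(np.uint8)
im=cv2.resize(im,None,fx=k,fy=k,interpolation=cv2.INTER_CUBIC)
for Z,r,X,Y,c in [(z-.059,.02,x,y,(0,0,255)),(z-.0,.02,x,y,(0,0,255)),(.046,.025,.407,.247,(0,255,0))]:
    p=(circ(s,X,Y,Z,r)-[u-h,v-h]+.5)*k-.5; cv2.polylines(im,[p.round().astype(int)],True,c,1)
cv2.imwrite('pics/v6.png',im)
E
```

```text
(no output)
```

View pics/v6.png

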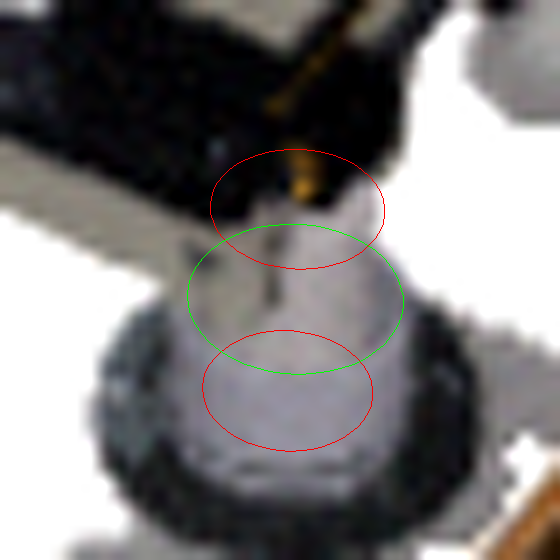

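The adapter is inside the bucket, concentric with the rim. Most likely it touched the floor, because the late grip sits about 5 mm high on it. I'll lower gently until light contact, then release.

Request:
{"op": "jog_arm", "data": {
  "motion": [
    {"offset": [0, 0, 1], "roll": 0, "hand": 30},
    {"offset": [0, 0, 2], "roll": 0, "hand": 30},
    {"offset": [0, 0, 2], "roll": 0, "hand": 30},
    {"offset": [0, 0, 2], "roll": 0, "hand": 30}
  ]
}}

```text
clock: 12.03
tool_pos: [0.4072, 0.2478, 0.073]
orientation: [180.0, 0.0, 0.0]
force: [-0.6, -1.3, 1.8]
opening: 0.0386
```

Request:
{"op": "jog_arm", "data": {
  "motion": [
    {"offset": [0, 0, 1], "roll": 0, "hand": 30},
    {"offset": [0, 0, 1], "roll": 0, "hand": 30},
    {"offset": [0, 0, 1], "roll": 0, "hand": 30}
  ]
}}

```text
clock: 12.28
tool_pos: [0.4076, 0.2478, 0.0728]
orientation: [180.0, -0.0, 0.1]
force: [-1.7, -3.1, 12.2]
opening: 0.0389
```

Request:
{"op": "jog_arm", "data": {
  "motion": [
    {"offset": [0, 0, -1], "roll": 0, "hand": 30},
    {"offset": [0, 0, -1], "roll": 0, "hand": 42},
    {"offset": [0, 0, -1], "roll": 0, "hand": 50},
    {"offset": [0, 0, -1], "roll": 0, "hand": 60},
    {"offset": [0, 0, -1], "roll": 0, "hand": 70},
    {"offset": [0, 0, -1], "roll": 0, "hand": 80},
    {"offset": [0, 0, -1], "roll": 0, "hand": 80},
    {"offset": [0, 0, -1], "roll": 0, "hand": 80},
    {"offset": [0, 0, -1], "roll": 0, "hand": 80},
    {"offset": [0, 0, -1], "roll": 0, "hand": 80},
    {"offset": [0, 0, -20], "roll": 0, "hand": 80},
    {"offset": [0, 0, -50], "roll": 0, "hand": 80},
    {"offset": [0, 0, -90], "roll": 0, "hand": 80},
    {"offset": [0, 0, -127], "roll": 0, "hand": 80},
    {"offset": [0, 0, -127], "roll": 0, "hand": 80},
    {"offset": [0, 0, -127], "roll": 0, "hand": 80}
  ]
}}

```text
clock: 13.62
tool_pos: [0.408, 0.2488, 0.2015]
orientation: [-179.8, -0.2, 0.0]
force: [-1.0, -0.2, -0.8]
opening: 0.0804
```

Request:
{"op": "jog_arm", "data": {
  "motion": [
    {"offset": [16, -36, 0], "roll": 0, "hand": 60},
    {"offset": [33, -75, 0], "roll": 0, "hand": 60},
    {"offset": [50, -113, 0], "roll": 0, "hand": 60},
    {"offset": [67, -150, 0], "roll": 0, "hand": 60},
    {"offset": [67, -150, 0], "roll": 0, "hand": 60},
    {"offset": [67, -150, 0], "roll": 0, "hand": 60},
    {"offset": [67, -150, 0], "roll": 0, "hand": 60},
    {"offset": [67, -150, 0], "roll": 0, "hand": 60}
  ]
}}

```text
clock: 14.28
tool_pos: [0.4736, 0.3967, 0.1984]
orientation: [179.9, 0.1, -0.0]
force: [0.1, -0.3, -0.0]
opening: 0.0599
```

```bash
python3 - <<'E'
from h import *
o=ctrl.get_obs();print(o['tool_pos'],o['force'])
s=snap('top','tp6'); t=snap('scene','sc6')
def ov(s,P,C,h=24,k=8):
    u,v=proj(s,[P])[0].round().astype(int); im=cv2.resize(s['img'][v-h:v+h,u-h:u+h,::-1],None,fx=k,fy=k,interpolation=cv2.INTER_CUBIC)
    for x,y,z,r in C:
        p=(circ(s,x,y,z,r)-[u-h,v-h]+.5)*k-.5; cv2.polylines(im,[p.round().astype(int)],True,(0,255,0),1)
    return im
A=[(.407,.247,.046,.025),(.407,.247,.08,.02),(.407,.247,.08,.01)]; B=[(.474,.398,.091,.008)]
cv2.imwrite('pics/v7.png',np.hstack([ov(s,[.407,.247,.06],A),ov(t,[.407,.247,.06],A)]))
cv2.imwrite('pics/v7b.png',ov(t,[.474,.398,.08],B+[(.474,.398,.073,.008)]))
a=cv2.imread('pics/v7.png');b=cv2.imread('pics/v7b.png');
cv2.imwrite('pics/v7.png',cv2.resize(np.hstack([a,b]),(798,266)))
E
```

```text
[0.47357702 0.39668891 0.1983533 ] [ 0.07823717 -0.34220858 -0.0369323 ]
```

View pics/v7.png

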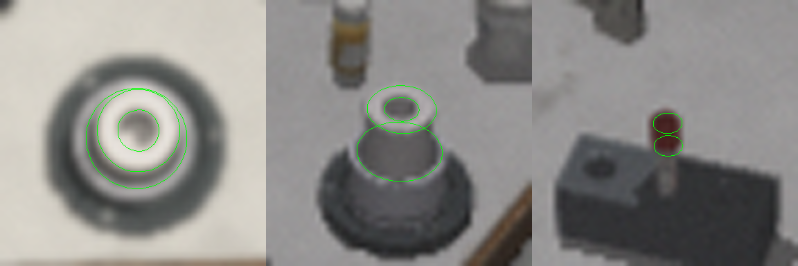

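The adapter stands seated in the bucket: its top matches the predicted 80 mm height in both views. The tube cap matches (0.474, 0.398, 0.091). Gripping the tube, with enough rows for the fingers to close.

Request:
{"op": "jog_arm", "data": {
  "motion": [
    {"offset": [0, -1, 40], "roll": 0, "hand": 50},
    {"offset": [0, -1, 75], "roll": 0, "hand": 50},
    {"offset": [0, -1, 100], "roll": 0, "hand": 50},
    {"offset": [0, -1, 117], "roll": 0, "hand": 50},
    {"offset": [0, -1, 125], "roll": 0, "hand": 50},
    {"offset": [0, -1, 125], "roll": 0, "hand": 50},
    {"offset": [0, -1, 125], "roll": 0, "hand": 30},
    {"offset": [0, -1, 125], "roll": 0, "hand": 20},
    {"offset": [0, -1, 125], "roll": 0, "hand": 10},
    {"offset": [0, -1, 125], "roll": 0, "hand": 8},
    {"offset": [0, -1, 125], "roll": 0, "hand": 8},
    {"offset": [0, -1, 125], "roll": 0, "hand": 8},
    {"offset": [0, -1, 125], "roll": 0, "hand": 8},
    {"offset": [0, -1, 125], "roll": 0, "hand": 8},
    {"offset": [0, -1, 125], "roll": 0, "hand": 8},
    {"offset": [0, -1, 125], "roll": 0, "hand": 8},
    {"offset": [0, -1, 125], "roll": 0, "hand": 8},
    {"offset": [0, -1, 125], "roll": 0, "hand": 8}
  ]
}}

```text
clock: 15.88
tool_pos: [0.4744, 0.399, 0.0745]
orientation: [-180.0, -0.0, 0.0]
force: [-0.0, 0.0, 5.5]
opening: 0.0151
```

Request:
{"op": "jog_arm", "data": {
  "motion": [
    {"offset": [0, 0, -10], "roll": 0, "hand": 8},
    {"offset": [0, 0, -25], "roll": 0, "hand": 8},
    {"offset": [0, 0, -45], "roll": 0, "hand": 8},
    {"offset": [0, 0, -70], "roll": 0, "hand": 8},
    {"offset": [0, 0, -95], "roll": 0, "hand": 8},
    {"offset": [0, 0, -110], "roll": 0, "hand": 8},
    {"offset": [0, 0, -110], "roll": 0, "hand": 8},
    {"offset": [-15, 35, -110], "roll": 0, "hand": 8},
    {"offset": [-31, 70, -110], "roll": 0, "hand": 8},
    {"offset": [-47, 105, -110], "roll": 0, "hand": 8},
    {"offset": [-60, 135, -110], "roll": 0, "hand": 8},
    {"offset": [-67, 151, -110], "roll": 0, "hand": 8},
    {"offset": [-67, 151, -110], "roll": 0, "hand": 8},
    {"offset": [-67, 151, -110], "roll": 0, "hand": 8},
    {"offset": [-67, 151, -110], "roll": 0, "hand": 8}
  ]
}}

```text
clock: 17.13
tool_pos: [0.4074, 0.2481, 0.1842]
orientation: [-180.0, -0.0, 0.0]
force: [-0.3, 0.4, 0.4]
opening: 0.0157
```

```bash
python3 - <<'E'
from h import *
o=ctrl.get_obs();print(o['tool_pos'],o['force'],o['opening'])
x,y,z=o['tool_pos']
t=snap('scene','sc7')
def ov(s,P,C,h=28,k=10):
    u,v=proj(s,[P])[0].round().astype(int); im=cv2.resize(s['img'][v-h:v+h,u-h:u+h,::-1],None,fx=k,fy=k,interpolation=cv2.INTER_CUBIC)
    for x,y,z,r in C:
        p=(circ(s,x,y,z,r)-[u-h,v-h]+.5)*k-.5; cv2.polylines(im,[p.round().astype(int)],True,(0,255,0),1)
    return im
cv2.imwrite('pics/v8.png',ov(t,[x,y,.11],[(.407,.247,.08,.01),(.407,.247,.08,.02),(x,y,z-.063,.0063),(x,y,z-.02,.0063)]))
E
```

```text
[0.40736703 0.24808771 0.18416899] [-0.31239387  0.42469859  0.40697252] 0.01568216941696075
```

View pics/v8.png

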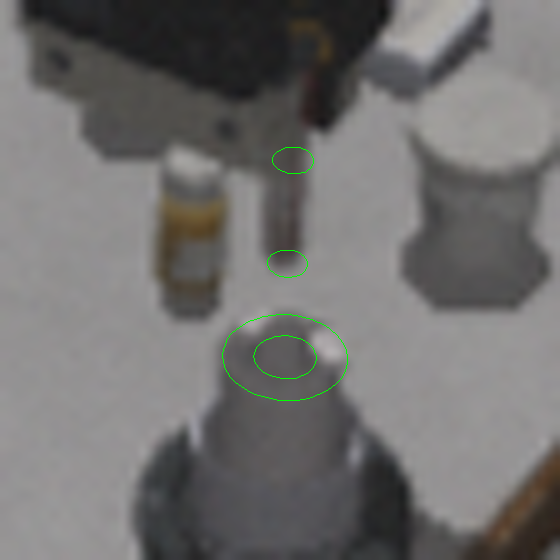

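The tube hangs straight, within about 1 mm of the bore's axis in this view (tube foot near (285,266), bore (285,357)). Inserting.

Request:
{"op": "jog_arm", "data": {
  "motion": [
    {"offset": [0, 0.5, 20], "roll": 0, "hand": 8},
    {"offset": [0, 0.5, 35], "roll": 0, "hand": 8},
    {"offset": [0, 0.5, 45], "roll": 0, "hand": 8},
    {"offset": [0, 0.5, 54], "roll": 0, "hand": 8},
    {"offset": [0, 0.5, 62], "roll": 0, "hand": 8},
    {"offset": [0, 0.5, 70], "roll": 0, "hand": 8},
    {"offset": [0, 0.5, 77], "roll": 0, "hand": 8},
    {"offset": [0, 0.5, 80], "roll": 0, "hand": 8},
    {"offset": [0, 0.5, 80], "roll": 0, "hand": 8},
    {"offset": [0, 0.5, 80], "roll": 0, "hand": 8}
  ]
}}

```text
clock: 18.02
tool_pos: [0.4073, 0.2473, 0.1042]
orientation: [180.0, -0.0, 0.0]
force: [-0.6, -0.2, 0.3]
opening: 0.0151
```

Request:
{"op": "jog_arm", "data": {
  "motion": [
    {"offset": [0, 0, 2], "roll": 0, "hand": 8},
    {"offset": [0, 0, 4], "roll": 0, "hand": 8},
    {"offset": [0, 0, 4], "roll": 0, "hand": 8},
    {"offset": [0, 0, 4], "roll": 0, "hand": 8}
  ]
}}

```text
clock: 18.35
tool_pos: [0.4072, 0.2472, 0.1002]
orientation: [-180.0, -0.0, 0.0]
force: [-0.7, -0.8, -0.3]
opening: 0.0152
```

Request:
{"op": "jog_arm", "data": {
  "motion": [
    {"offset": [0, 0, 1], "roll": 0, "hand": 8},
    {"offset": [0, 0, 1.5], "roll": 0, "hand": 8},
    {"offset": [0, 0, 1.5], "roll": 0, "hand": 8},
    {"offset": [0, 0, 1.5], "roll": 0, "hand": 8}
  ]
}}

```text
clock: 18.68
tool_pos: [0.4078, 0.2477, 0.0994]
orientation: [-179.9, -0.1, 0.0]
force: [-0.7, -0.1, 6.4]
opening: 0.0155
```

Light floor contact at TCP 0.099, which is the expected height. Releasing and rising.

Request:
{"op": "jog_arm", "data": {
  "motion": [
    {"offset": [0, 0, -0.5], "roll": 0, "hand": 18},
    {"offset": [0, 0, -0.5], "roll": 0, "hand": 24},
    {"offset": [0, 0, -0.5], "roll": 0, "hand": 35},
    {"offset": [0, 0, -0.5], "roll": 0, "hand": 50},
    {"offset": [0, 0, -0.5], "roll": 0, "hand": 60},
    {"offset": [0, 0, -0.5], "roll": 0, "hand": 60},
    {"offset": [0, 0, -0.5], "roll": 0, "hand": 60},
    {"offset": [0, 0, -0.5], "roll": 0, "hand": 60},
    {"offset": [0, 0, -0.5], "roll": 0, "hand": 60},
    {"offset": [0, 0, -20], "roll": 0, "hand": 60},
    {"offset": [0, 0, -50], "roll": 0, "hand": 60},
    {"offset": [0, 0, -90], "roll": 0, "hand": 60},
    {"offset": [0, 0, -100], "roll": 0, "hand": 60},
    {"offset": [0, 0, -100], "roll": 0, "hand": 60}
  ]
}}

```text
clock: 19.85
tool_pos: [0.4087, 0.2489, 0.2024]
orientation: [-179.7, -0.3, 0.0]
force: [-0.2, 0.0, 0.1]
opening: 0.06
```

Request:
{"op": "jog_arm", "data": {
  "motion": [
    {"offset": [18, 34, 0], "roll": 0, "hand": 60},
    {"offset": [37, 68, 0], "roll": 0, "hand": 60},
    {"offset": [56, 102, 0], "roll": 0, "hand": 60},
    {"offset": [75, 136, 0], "roll": 0, "hand": 60},
    {"offset": [94, 170, 0], "roll": 0, "hand": 60},
    {"offset": [112, 204, 0], "roll": 0, "hand": 60},
    {"offset": [131, 238, 0], "roll": 0, "hand": 60},
    {"offset": [150, 272, 0], "roll": 0, "hand": 60},
    {"offset": [168, 306, 0], "roll": 0, "hand": 60},
    {"offset": [168, 306, 0], "roll": 0, "hand": 60},
    {"offset": [168, 306, 0], "roll": 0, "hand": 60},
    {"offset": [168, 306, 0], "roll": 0, "hand": 60},
    {"offset": [168, 306, 0], "roll": 0, "hand": 60}
  ]
}}

```text
clock: 20.93
tool_pos: [0.5747, -0.058, 0.1982]
orientation: [-180.0, 0.0, 0.0]
force: [-0.7, 0.6, 0.0]
opening: 0.0601
```

```bash
python3 - <<'E'
from fit import *
o=ctrl.get_obs();print(o['tool_pos'],o['opening'])
t=snap('scene','sc8'); s=snap('top','tp8'); q=load('sc6'); a=load('tp6')
print('cap top', fit(load('top0'),.5754,-.0592,[(.095,.031)],span=.004), fit(load('top0'),.5754,-.0592,[(.125,.01)],span=.004))
print('cap scene', fit(q,.5754,-.0592,[(.095,.031)],span=.006), fit(q,.5754,-.0592,[(.125,.01)],span=.006))
def ov(s,P,C,h=24,k=11):
    u,v=proj(s,[P])[0].round().astype(int); im=cv2.resize(s['img'][v-h:v+h,u-h:u+h,::-1],None,fx=k,fy=k,interpolation=cv2.INTER_CUBIC)
    im=np.clip(im*1.3,0,255).astype(np.uint8)
    for x,y,z,r in C:
        p=(circ(s,x,y,z,r)-[u-h,v-h]+.5)*k-.5; cv2.polylines(im,[p.round().astype(int)],True,(0,255,0),1)
    return cv2.resize(im,(390,390))
A=[(.407,.247,.08,.02),(.407,.247,.046,.029),(.407,.247,.116,.008)]; B=[(.5754,-.0592,.095,.031),(.5754,-.0592,.125,.01),(.5754,-.0592,0,.036)]
m=np.hstack([ov(s,[.407,.247,.08],A),ov(q,[.5754,-.0592,.06],B,h=40,k=9)])
cv2.imwrite('pics/v9.png',m)
E
```

```text
[ 0.57472296 -0.0580299   0.19820921] 0.06006535255270179
cap top (array([ 0.57562085, -0.05957307]), np.float64(-118.9046831597562)) (array([ 0.57241911, -0.05502346]), np.float64(-115.10939761786165))
cap scene (array([ 0.48273277, -0.02951201]), np.float64(-75.6010879110345)) (array([ 0.61080372, -0.09908952]), np.float64(-38.54034280101738))
```

View pics/v9.png

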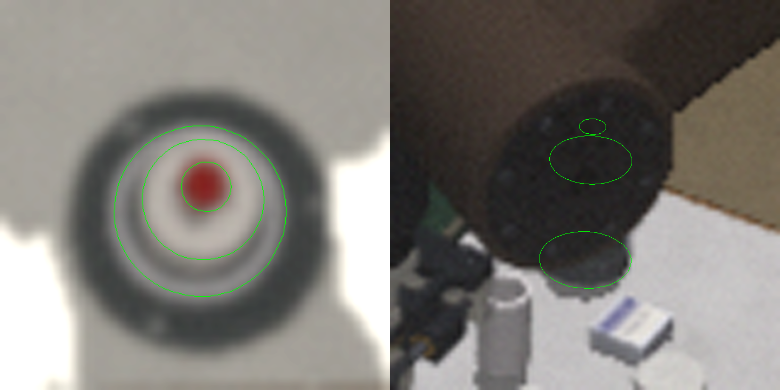

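The tube stands centred in the bore, with cap, adapter and rim all concentric. The cap is hidden by the arm in the older scene picture, so I rely on the top fit (0.5755, -0.059). Gripping the knob.

Request:
{"op": "jog_arm", "data": {
  "motion": [
    {"offset": [0.5, 1, 35], "roll": 0, "hand": 60},
    {"offset": [0.5, 1, 60], "roll": 0, "hand": 60},
    {"offset": [0.5, 1, 78], "roll": 0, "hand": 60},
    {"offset": [0.5, 1, 87], "roll": 0, "hand": 60},
    {"offset": [0.5, 1, 87], "roll": 0, "hand": 60},
    {"offset": [0.5, 1, 87], "roll": 0, "hand": 40},
    {"offset": [0.5, 1, 87], "roll": 0, "hand": 25},
    {"offset": [0.5, 1, 87], "roll": 0, "hand": 12},
    {"offset": [0.5, 1, 87], "roll": 0, "hand": 10},
    {"offset": [0.5, 1, 87], "roll": 0, "hand": 10},
    {"offset": [0.5, 1, 87], "roll": 0, "hand": 10},
    {"offset": [0.5, 1, 87], "roll": 0, "hand": 10},
    {"offset": [0.5, 1, 87], "roll": 0, "hand": 10},
    {"offset": [0.5, 1, 87], "roll": 0, "hand": 10},
    {"offset": [0.5, 1, 87], "roll": 0, "hand": 10},
    {"offset": [0.5, 1, 87], "roll": 0, "hand": 10},
    {"offset": [0.5, 1, 87], "roll": 0, "hand": 10},
    {"offset": [0.5, 1, 87], "roll": 0, "hand": 10}
  ]
}}

```text
clock: 22.53
tool_pos: [0.5758, -0.0598, 0.1117]
orientation: [180.0, -0.0, 0.0]
force: [0.3, -0.1, 3.6]
opening: 0.0189
```

Request:
{"op": "jog_arm", "data": {
  "motion": [
    {"offset": [0, 0, -10], "roll": 0, "hand": 10},
    {"offset": [0, 0, -25], "roll": 0, "hand": 10},
    {"offset": [0, 0, -45], "roll": 0, "hand": 10},
    {"offset": [0, 0, -70], "roll": 0, "hand": 10},
    {"offset": [0, 0, -95], "roll": 0, "hand": 10},
    {"offset": [0, 0, -120], "roll": 0, "hand": 10},
    {"offset": [0, 0, -140], "roll": 0, "hand": 10},
    {"offset": [0, 0, -150], "roll": 0, "hand": 10},
    {"offset": [0, 0, -150], "roll": 0, "hand": 10},
    {"offset": [0, 0, -150], "roll": 0, "hand": 10}
  ]
}}

```text
clock: 23.37
tool_pos: [0.5754, -0.0595, 0.2612]
orientation: [-180.0, 0.0, -0.0]
force: [0.4, -0.8, -2.6]
opening: 0.0195
```

Request:
{"op": "jog_arm", "data": {
  "motion": [
    {"offset": [-7, -12, 0], "roll": 0, "hand": 10},
    {"offset": [-18, -32, 0], "roll": 0, "hand": 10},
    {"offset": [-34, -60, 0], "roll": 0, "hand": 10},
    {"offset": [-50, -90, 0], "roll": 0, "hand": 10},
    {"offset": [-67, -121, 0], "roll": 0, "hand": 10},
    {"offset": [-84, -152, 0], "roll": 0, "hand": 10},
    {"offset": [-101, -183, 0], "roll": 0, "hand": 10},
    {"offset": [-118, -214, 0], "roll": 0, "hand": 10},
    {"offset": [-134, -244, 0], "roll": 0, "hand": 10},
    {"offset": [-149, -271, 0], "roll": 0, "hand": 10},
    {"offset": [-160, -292, 0], "roll": 0, "hand": 10},
    {"offset": [-166, -303, 0], "roll": 0, "hand": 10},
    {"offset": [-168.5, -307, 0], "roll": 0, "hand": 10},
    {"offset": [-168.5, -307, 0], "roll": 0, "hand": 10},
    {"offset": [-168.5, -307, 0], "roll": 0, "hand": 10},
    {"offset": [-168.5, -307, 0], "roll": 0, "hand": 10},
    {"offset": [-168.5, -307, 0], "roll": 0, "hand": 10}
  ]
}}

```text
clock: 24.78
tool_pos: [0.4074, 0.2465, 0.2613]
orientation: [180.0, 0.0, -0.1]
force: [0.2, -0.1, -0.4]
opening: 0.0188
```

```bash
python3 - <<'E'
from h import *
o=ctrl.get_obs();print(o['tool_pos'],o['force'],o['opening'])
x,y,z=o['tool_pos']; zc=z-.111
t=snap('scene','sc9'); s=snap('top','tp9')
def ov(s,P,C,h,k):
    u,v=proj(s,[P])[0].round().astype(int); im=cv2.resize(s['img'][max(v-h,0):v+h,u-h:u+h,::-1],None,fx=k,fy=k,interpolation=cv2.INTER_CUBIC)
    im=np.clip(im*1.5,0,255).astype(np.uint8)
    for X,Y,Z,r in C:
        p=(circ(s,X,Y,Z,r)-[u-h,max(v-h,0)]+.5)*k-.5; cv2.polylines(im,[p.round().astype(int)],True,(0,255,0),1)
    return im
C=[(x,y,zc,.036),(x,y,zc+.014,.036),(x,y,zc+.095,.031),(.407,.247,.046,.029),(.407,.247,.08,.02),(.407,.247,.116,.008)]
cv2.imwrite('pics/v10.png',ov(t,[x,y,.13],C,50,7))
E
```

```text
[0.40738595 0.24649016 0.26125044] [ 0.233476   -0.07672421 -0.4071705 ] 0.018839562272159327
```

View pics/v10.png

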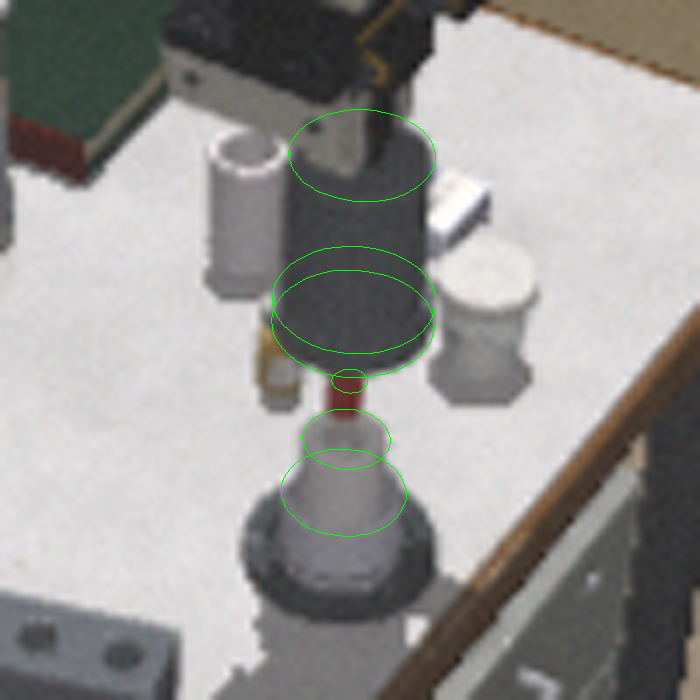

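The cap skirt (columns 270–435) is concentric with the prediction. The bucket, adapter and tube stack lies about 3 px left, which is about 1 mm in +x/+y. I'll correct by 0.7 mm each way and lower, pausing above the rim.

Request:
{"op": "jog_arm", "data": {
  "motion": [
    {"offset": [0.7, -0.7, 15], "roll": 0, "hand": 10},
    {"offset": [0.7, -0.7, 35], "roll": 0, "hand": 10},
    {"offset": [0.7, -0.7, 55], "roll": 0, "hand": 10},
    {"offset": [0.7, -0.7, 75], "roll": 0, "hand": 10},
    {"offset": [0.7, -0.7, 90], "roll": 0, "hand": 10},
    {"offset": [0.7, -0.7, 97], "roll": 0, "hand": 10},
    {"offset": [0.7, -0.7, 99], "roll": 0, "hand": 10},
    {"offset": [0.7, -0.7, 99], "roll": 0, "hand": 10},
    {"offset": [0.7, -0.7, 99], "roll": 0, "hand": 10}
  ]
}}

```text
clock: 25.63
tool_pos: [0.4084, 0.2483, 0.1634]
orientation: [-180.0, -0.1, 0.0]
force: [-0.2, -0.5, -1.4]
opening: 0.0191
```

Request:
{"op": "jog_arm", "data": {
  "motion": [
    {"offset": [0, 0, 2], "roll": 0, "hand": 10},
    {"offset": [0, 0, 4], "roll": 0, "hand": 10},
    {"offset": [0, 0, 6], "roll": 0, "hand": 10},
    {"offset": [0, 0, 8], "roll": 0, "hand": 10},
    {"offset": [0, 0, 8], "roll": 0, "hand": 10},
    {"offset": [0, 0, 8], "roll": 0, "hand": 10}
  ]
}}

```text
clock: 26.13
tool_pos: [0.4078, 0.2479, 0.1545]
orientation: [180.0, 0.0, 0.0]
force: [0.3, 0.5, -0.3]
opening: 0.0192
```

Request:
{"op": "jog_arm", "data": {
  "motion": [
    {"offset": [0, 0, 3], "roll": 0, "hand": 10},
    {"offset": [0, 0, 6], "roll": 0, "hand": 10},
    {"offset": [0, 0, 9], "roll": 0, "hand": 10},
    {"offset": [0, 0, 9], "roll": 0, "hand": 10},
    {"offset": [0, 0, 9], "roll": 0, "hand": 10}
  ]
}}

```text
clock: 26.55
tool_pos: [0.4078, 0.2478, 0.1453]
orientation: [180.0, 0.0, 0.0]
force: [-0.6, -0.1, -1.3]
opening: 0.019
```

Request:
{"op": "jog_arm", "data": {
  "motion": [
    {"offset": [0, 0, 1], "roll": 0, "hand": 10},
    {"offset": [0, 0, 2], "roll": 0, "hand": 10},
    {"offset": [0, 0, 2], "roll": 0, "hand": 10},
    {"offset": [0, 0, 2], "roll": 0, "hand": 10}
  ]
}}

```text
clock: 26.88
tool_pos: [0.4079, 0.248, 0.1436]
orientation: [-180.0, -0.0, 0.0]
force: [0.0, -0.1, -0.5]
opening: 0.0191
```

Request:
{"op": "jog_arm", "data": {
  "motion": [
    {"offset": [0, 0, 1], "roll": 0, "hand": 10},
    {"offset": [0, 0, 1], "roll": 0, "hand": 10},
    {"offset": [0, 0, 1], "roll": 0, "hand": 10}
  ]
}}

```text
clock: 27.13
tool_pos: [0.4084, 0.2482, 0.1435]
orientation: [-180.0, -0.1, 0.0]
force: [-0.2, -1.5, 5.5]
opening: 0.019
```

Contact at TCP 0.1435; the cap seated on the rim was predicted at 0.143. Releasing and withdrawing.

Request:
{"op": "jog_arm", "data": {
  "motion": [
    {"offset": [0, 0, -0.5], "roll": 0, "hand": 22},
    {"offset": [0, 0, -0.5], "roll": 0, "hand": 30},
    {"offset": [0, 0, -0.5], "roll": 0, "hand": 45},
    {"offset": [0, 0, -0.5], "roll": 0, "hand": 60},
    {"offset": [0, 0, -0.5], "roll": 0, "hand": 60},
    {"offset": [0, 0, -0.5], "roll": 0, "hand": 60},
    {"offset": [0, 0, -0.5], "roll": 0, "hand": 60},
    {"offset": [0, 0, -0.5], "roll": 0, "hand": 60},
    {"offset": [0, 0, -0.5], "roll": 0, "hand": 60},
    {"offset": [0, 0, -20], "roll": 0, "hand": 60},
    {"offset": [0, 0, -50], "roll": 0, "hand": 60},
    {"offset": [0, 0, -85], "roll": 0, "hand": 60},
    {"offset": [0, 40, -85], "roll": 0, "hand": 60},
    {"offset": [0, 80, -85], "roll": 0, "hand": 60},
    {"offset": [0, 120, -85], "roll": 0, "hand": 60},
    {"offset": [0, 160, -85], "roll": 0, "hand": 60},
    {"offset": [0, 200, -85], "roll": 0, "hand": 60},
    {"offset": [0, 200, -85], "roll": 0, "hand": 60},
    {"offset": [0, 200, -85], "roll": 0, "hand": 60}
  ]
}}

```text
clock: 28.72
tool_pos: [0.4077, 0.0461, 0.2278]
orientation: [-180.0, -0.0, -0.2]
force: [0.0, 0.6, 1.0]
opening: 0.0599
```

```bash
python3 - <<'E'
from h import *
o=ctrl.get_obs();print(o['clock'],o['tool_pos'],o['force'],o['opening'])
t=snap('scene','sc10'); s=snap('top','tp10')
def ov(s,P,C,h,k):
    u,v=proj(s,[P])[0].round().astype(int); im=cv2.resize(s['img'][v-h:v+h,u-h:u+h,::-1],None,fx=k,fy=k,interpolation=cv2.INTER_CUBIC)
    im=np.clip(im*1.4,0,255).astype(np.uint8)
    for X,Y,Z,r in C:
        p=(circ(s,X,Y,Z,r)-[u-h,v-h]+.5)*k-.5; cv2.polylines(im,[p.round().astype(int)],True,(0,255,0),1)
    return im
X,Y=.4075,.2475
C=[(X,Y,.032,.036),(X,Y,.127,.031),(X,Y,.157,.01),(X,Y,.012,.046)]
cv2.imwrite('pics/v11.png',np.hstack([ov(t,[X,Y,.08],C,40,5),ov(s,[X,Y,.08],C,40,5)]))
E
```

```text
28.7167 [0.40774731 0.046071   0.2277913 ] [0.04163123 0.61216019 1.04207035] 0.05990085006182015
```

View pics/v11.png

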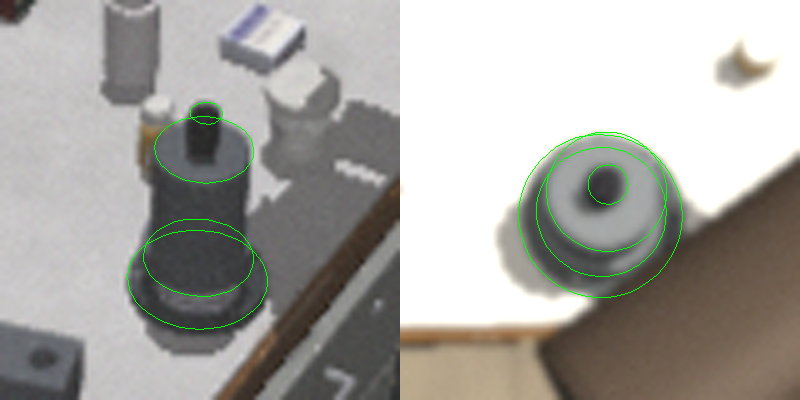

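The cap sits upright. Its knob, top and skirt circles match the seated heights in both views, and the wide adapter and cup still stand. Handing in.

```bash
python3 -c "
from plant import order; print(order.close_job())"
```

```text
the job is handed in; nothing more can be done
None
```

I loaded the bucket in the order you asked and handed the job in at about 29 s. Each part was released before I took the next. The hand-in reported no verdict.

**Last checks:**
- **Cap:** it met the rim at tool height 0.1435 m, against 0.143 m expected. After I let go, its knob, top and skirt matched the seated, level position in both cameras.
- **Tube:** before capping, the tube, adapter and bucket looked centred on one another to about 1 mm.
- **Bystanders:** the wide-bore adapter and the specimen cup still stood upright, and nothing had touched them. I did not measure their final positions.
- **Clearance:** the gripper was open and well clear of everything.

**What went wrong or disagreed:**
- **Measuring:** the automatic circle fits failed for the stand, narrow adapter, tube and specimen cup. I used positions read from the enlarged pictures for the three I needed.
- **Adapter grip:** I started lifting the adapter before the fingers had fully closed, so it ended up held about 5 mm too high.
- **Adapter contact:** because of that, it touched the bucket floor early, with about 28 N upward and 12 N sideways. I backed off and lowered it again gently. The next pictures showed it seated at the right height.
- **Camera offset:** camera and tool positions differed by about 1 mm, and I corrected for that before lowering the cap.

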